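Rack up the dominoes on the sloping rack under the game shelf

ROBOT

A 6-joint arm with a two-finger parallel gripper is mounted at the origin on the work surface. World frame = base frame: x ahead of the robot, y to its left, z up, the work surface at z = 0. Lengths are in m, angles in rad, forces in N, time in s.
With the tool pointing down it reaches from about 0.3 to 1 m from the base axis. Payload 5.1 kg.
Tool frame: the origin (TCP) lies at the very end of the fingers, on their centre line; the grasp point (between the pads) lies 19 mm behind it; z points along the fingers, y is the line along which they close (so a half turn about z gives the same grasp; the last joint's range is limited). The gripper opens to 95 mm and grips with 3 to 60 N. Pads are 20 mm wide; open, the fingers measure 119 mm over their backs; the gripper's body (75 mm by 180 mm) begins 59 mm behind the grasp point.
Start: joints at [-1.247, 0.124, 1.65, -0, 1.367, -0.083], TCP at [0.257, -0.597, 0.215] pointing down, gripper open.
Joint ranges: [-2.61, 2.61], [-1.02, 2.33], [0.03, 2.71], [-1.35, 4.49], [0.32, 2.68], [-2.91, 2.91]. Speed limits (rad/s): [2.57, 2.57, 3.14, 3.14, 3.14, 3.14].

INTERFACE

Orientations are given as a rotation vector (axis times angle).
In Python, from rig import r gives the robot as it stands.
- The arm moves only by the tool step_arm, never from a script. Its argument "commands" is one flat list of numbers, 7 for each row, row after row: the opening, from 0 (shut) to 1 (fully open), then the shift along the tool's x, y, z each as a share of 40 mm, from -1 to 1, then the turn, a rotation vector about the tool's x, y, z each as a share of 2 pi rad, from -1 to 1. In form: [grip, tx, ty, tz, ax, ay, az, grip, tx, ty, tz, ax, ay, az, ...]. A call has exactly 10 rows; each row shifts and turns the commanded pose from where the row before left it, along the tool's axes as they then stand; what a row does not reach is not made up. A row lasts 1/8 s, in which the tool goes at most 62.5 mm and 10.7 degrees, less where a joint would pass 70% of its speed; a pose out of reach is approached as far as the arm can. A call with a number of a shift or a turn outside -1 to 1 is refused whole. A call with a gripper value outside its range is refused whole. The fingers move at their own pace and stop on an object; "squeeze" is the grip in N (left out, the last holds). Time passes only in rows, so rows that do not move let the fingers close, or fill a call up. It gives the time, the measured TCP pose, the force, the opening and the grip force at its end, in the units of the state.
- r.get_obs(): the state, without advancing time (a new reading comes with each control period).
- r.read_camera(name): name is "scene" or "top" or "wrist"; returns (picture, depth): 384x512x3 uint8, blue, green, red; 384x512 float32, m along the optical axis (not along the pixel's ray), 0 where there is no reading.
- r.camera_model(name): a dict with "fx", "fy", "cx", "cy" (pixels), "view" (4x4, takes a point from world to camera coordinates). Camera axes: x right, y up, looking along -z (the intrinsics and any distortion apply to the point x, -y, -z); pixel columns grow to the right and rows downward; lengths in m; the calibration is good to about 2 mm. The wrist camera is an equidistant fisheye: a pixel r from the principal point sees the ray r / f radians off the axis. A picture is of the moment at which its call begins: read the wrist's pose just before it. camera_model takes no time and is no camera call; for the wrist camera it gives the pose at the moment of the call.
- r.hand_in(): hands the job in; it is judged then, once.
The state is a dict: "clock": time; "qpos": joint angles; "joint_velocities": joint speeds; "joint_efforts": joint torques, N m; "position": TCP position; "orientation": TCP orientation; "wrist_force": force on the tool from outside, world axes, zero at the start; "moment": the same for the moment, N m; "grip_width": finger opening in m; "finger_force": force on a finger pad.
Only numpy, scipy, OpenCV 4.12 (cv2) and the standard library are available. Lean on these libraries where they do the work, as an engineer would, in place of code of your own. Each camera call takes 0.05 s, during which the arm holds its last target. There are 200 camera calls.

TASK

Rack up the three loose dominoes (the two lying crossed on the tray and the one on top of the domino box) beside the one already on the sloping wooden rack, in any free places: each standing lengthwise up the slope like that one, its short end down on the narrow ledge and its back flat against the slope. Leave the racked domino, the two dice, the tumbler and the spinner just as they are.

Things in the scene. Friction and masses are not known exactly. Their poses are not given: they have to be found in the camera images.
- tile_top_c (a point): ivory-coloured resin domino, 56 x 28 x 12 mm, about 30 g; point at its centre; x along its 56 mm length, y across its 28 mm width, z out of its pipped face. At the start it lies face up across the other tray domino, its centre 18 mm above the tray floor, at any yaw roughly crosswise.
- tile_under_c (a point): ivory-coloured resin domino, 56 x 28 x 12 mm, about 30 g; point at its centre; x along its 56 mm length, y across its 28 mm width, z out of its pipped face. At the start it lies face up on the tray floor under the other one, any yaw; one of the dice lies near one of its short ends.
- tile_box_c (a point): ivory-coloured resin domino, 56 x 28 x 12 mm, about 30 g; point at its centre; x along its 56 mm length, y across its 28 mm width, z out of its pipped face. At the start it lies face up on the flat top of the domino box, any yaw, its centre 51 mm above the tray floor.
- tile_racked_c (a point): ivory-coloured resin domino, 56 x 28 x 12 mm, about 30 g; point at its centre; x along its 56 mm length, y across its 28 mm width, z out of its pipped face. It already stands on the rack, 56 mm length up the slope, anywhere along it; stays there.
- face: fixed maple rack's sloping face, 30 degrees from level. Origin: mid-length, in the corner where slope meets ledge, 50 mm over the tray floor. x up the slope (away from the robot), y along the rack, z out of the slope (up, towards the robot). Slope: z = 0, x 0 to 66 mm, y -180 to 180 mm. Ledge: x = 0, z 0 to 14 mm, 10 mm thick. A racked domino's centre is at x = 28, z = 6 mm, all its width on the face.
- shelf_edge (a point): mid-length of the lower front edge of the fixed shelf over the rack (360 mm long, 111 mm deep, 12 mm thick, 165 mm over the tray floor, game boxes up to 35 mm tall on it; its side panels stand behind this edge). The edge runs along the rack, just beyond the racked dominoes' tops: a gripper pointing straight down at one meets the shelf, one pointing square into the slope is clear.
- box: closed maple domino box with a sliding top, fixed, 80 mm (x) by 190 mm (y) by 45 mm high, flat top; origin at the centre of its underside, on the tray floor.
- die_tray_c (a point): ivory resin die, 20 mm cube, loose on the tray by the crossed dominoes; point at its centre.
- die_box_c (a point): ivory resin die, 20 mm cube, loose on the box top, 65 mm or more from the domino there; point at its centre.
- tumbler_c (a point): glass tumbler, 72 mm across, 90 mm tall, standing beside one end of the rack; point on its axis half-way up.
- spinner_tip (a point): tip of the orange arrow (about 75 mm long, turning freely on a centre pivot, on a white 90 mm disc fixed to the tray beside the other end of the rack); the arrow is 9 to 15 mm above the tray floor. The tray floor is at z = 0, within a rim 28 mm high.

How it is judged:
By the outcome, as a careful person would: the job done as asked, in the order asked, and still so for the second after the job is handed in, with the robot touching nothing.
It also fails if it takes over 70 s, if anything falls off the work surface, if the arm or the gripper's body presses on something with over 40 N, if the wrist force passes 120 N, or if a joint passes its speed limit or range.

## Working session

There is one attempt and no reset: what is moved stays moved. The work goes in short steps, Python scripts to look and compute and a tool call to move; the robot and the scene stay as the last step left them, time stands still between calls to the robot, and variables do not carry over. Pictures are saved under pics/ and viewed, at most 10 in all, crops included, and the job is handed in when it is done.

Besides the shell and the picture viewer there is one more tool, called after "Call:" in YAML: its name, and indented under it one key for each argument. step_arm: Moves the arm, as the interface text tells. Shift numbers are shares of 40 mm and turn numbers shares of 2 pi rad, none past 1 either way. Its arguments: {"type":"object","properties":{"commands":{"type":"array"},"squeeze":{"type":"number"}},"required":["commands"]}

```bash
mkdir -p pics; ls; python3 - <<'E'
from rig import r
import cv2,numpy as np
np.set_printoptions(precision=4,suppress=True)
o=r.get_obs();print(o)
for n in ("top","scene"):
    m=r.camera_model(n);print(n,m)
    im,d=r.read_camera(n);cv2.imwrite(f"pics/{n}0.png",im);np.savez(f"pics/{n}0.npz",im=im,d=d)
E
```

```text
pics
{'clock': 0.0, 'qpos': array([-1.2466,  0.1245,  1.6517, -0.    ,  1.3675, -0.0826]), 'joint_velocities': array([ 0.0001,  0.0014, -0.001 , -0.0003, -0.0016, -0.0013]), 'joint_efforts': array([ -0.0013, -41.7605, -35.9935,   0.0774,   0.0491,  -0.0002]), 'position': array([ 0.2569, -0.5964,  0.2134]), 'orientation': array([-3.0748, -0.6342,  0.0004]), 'wrist_force': array([-0.253 , -0.495 ,  0.3518]), 'moment': array([-0.0385,  0.0046, -0.0536]), 'finger_force': 0.0, 'grip_width': 0.09505455366961958}
top {'fx': 441.6461835783317, 'fy': 441.6461835783317, 'cx': 255.30008335142807, 'cy': 183.09379379982815, 'view': array([[ 0.0104, -0.9998,  0.0198, -0.0195],
       [ 0.9903,  0.013 ,  0.1381, -0.5624],
       [-0.1383,  0.0181,  0.9902, -1.0726],
       [ 0.    ,  0.    ,  0.    ,  1.    ]])}
scene {'fx': 372.55272937407057, 'fy': 372.55272937407057, 'cx': 257.8911067549444, 'cy': 193.74383989203687, 'view': array([[ 0.6239,  0.7815, -0.0032, -0.3413],
       [-0.6034,  0.4842,  0.6336,  0.2542],
       [ 0.4967, -0.3934,  0.7737, -1.2642],
       [ 0.    ,  0.    ,  0.    ,  1.    ]])}
```

View pics/top0.png

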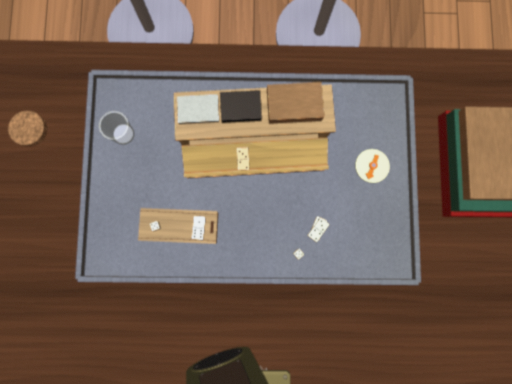

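View pics/scene0.png

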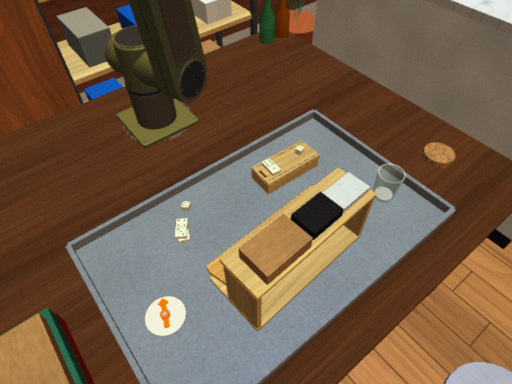

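The top view shows the tray dominoes at (318,229) with a die at (299,254). The box domino is at (199,227) with its die at (155,226). The racked domino is at (243,158), the tumbler at (115,125) and the spinner at (373,165). I'll measure these next.

```bash
cat > h.py <<'E'
import cv2,numpy as np
from scipy.spatial.transform import Rotation as R
np.set_printoptions(precision=4,suppress=True)
def ray(m,uv,fish=False):
    """world origin and directions (z_cam=1 scaled) for pixels uv Nx2"""
    uv=np.atleast_2d(uv).astype(float); V=m['view']
    x=(uv[:,0]-m['cx'])/m['fx']; y=(uv[:,1]-m['cy'])/m['fy']
    if fish:
        t=np.hypot(x,y)+1e-12; x,y,z=np.sin(t)*x/t,np.sin(t)*y/t,np.cos(t)
    else: z=np.ones_like(x)
    d=np.c_[x,-y,-z]@V[:3,:3]
    return -V[:3,:3].T@V[:3,3], d
def onplane(m,uv,z,fish=False):
    o,d=ray(m,uv,fish); return o+d*((z-o[2])/d[:,2])[:,None]
def depthpt(m,uv,dep,fish=False):
    o,d=ray(m,uv,fish); V=m['view']
    return o+d*(dep/(-(d@V[2,:3])))[:,None]
E
python3 - <<'E'
from h import *; from rig import r
for n in ("top","scene"):
    m=r.camera_model(n);f=np.load(f"pics/{n}0.npz");im,d=f['im'],f['d']
    hsv=cv2.cvtColor(im,cv2.COLOR_BGR2HSV)
    mk=((hsv[...,1]<70)&(hsv[...,2]>165)).astype(np.uint8)
    k,l,s,c=cv2.connectedComponentsWithStats(mk,connectivity=8)
    print(n)
    for i in range(1,k):
        if s[i,4]<12: continue
        q=np.argwhere(l==i)[:,::-1]; P=depthpt(m,q,d[q[:,1],q[:,0]])
        if n=="top" and abs(c[i][1]-180)>90: continue
        print(c[i],s[i,4],np.median(P,0))
    if n=="top":
        for uv in [(120,180),(120,265),(260,210),(350,250),(395,120),(395,265),(178,226),(205,165),(300,165),(205,150),(300,150),(140,226)]:
            print(uv,depthpt(m,uv,d[uv[1],uv[0]])[0])
        # rack/box coarse
        big=[cv2.resize(im[y:y+60,x:x+80],(400,300),interpolation=cv2.INTER_CUBIC) for x,y in((280,205),(135,195),(175,125),(255,125))]
        cv2.imwrite("pics/crops.png",np.vstack([np.hstack(big[:2]),np.hstack(big[2:])]))
E
```

```text
top
[197.4846 107.7727] 1135 [0.7068 0.119  0.1954]
[108.9773 120.2955] 88 [0.7172 0.3577 0.09  ]
[122.4466 133.1265] 253 [0.6873 0.326  0.0357]
[242.1216 158.1149] 148 [0.6179 0.021  0.0768]
[372.2221 165.1472] 788 [ 0.6187 -0.3196  0.0063]
[196. 210.] 17 [0.4959 0.1387 0.0007]
[198.1144 227.4216] 306 [0.4501 0.1257 0.0567]
[318.0997 228.3505] 311 [ 0.4523 -0.1726  0.0235]
[154.0633 225.5316] 79 [0.4518 0.2313 0.0648]
[189. 242.] 13 [0.4138 0.1479 0.0458]
[208. 243.] 13 [0.4119 0.1016 0.0449]
[298.5 253.5] 76 [ 0.3882 -0.1237  0.0194]
(120, 180) [0.5709 0.3362 0.0043]
(120, 265) [ 0.3546  0.3263 -0.0007]
(260, 210) [ 0.498  -0.0265 -0.0005]
(350, 250) [ 0.3981 -0.2579  0.0013]
(395, 120) [ 0.7424 -0.3846  0.0036]
(395, 265) [ 0.3611 -0.3748 -0.0054]
(178, 226) [0.4525 0.1762 0.0472]
(205, 165) [0.6038 0.113  0.057 ]
(300, 165) [ 0.6084 -0.1244  0.0502]
(205, 150) [0.6374 0.1119 0.0777]
(300, 150) [ 0.6416 -0.1217  0.074 ]
(140, 226) [0.4515 0.2692 0.0466]
scene
[207.4222   1.0444] 45 [-0.8206  0.7375 -0.0908]
[491.1936   7.4163] 723 [0.4368 1.1845 0.1858]
[299.4444 147.6667] 27 [0.453  0.2291 0.065 ]
[270.6486 165.1757] 148 [0.4484 0.1246 0.057 ]
[378.8    169.9333] 15 [0.6619 0.3217 0.0891]
[346.0468 189.6722] 897 [0.7064 0.118  0.1954]
[383.2114 192.9829] 175 [0.7053 0.3062 0.0367]
[185.1429 203.7143] 49 [ 0.3868 -0.1243  0.0196]
[181.6255 228.7004] 267 [ 0.453  -0.1734  0.0236]
[165.1631 316.2605] 1067 [ 0.6208 -0.3229  0.0062]
[480.1611 374.1254] 1148 [ 1.2289  0.5372 -0.7193]
```

View pics/crops.png

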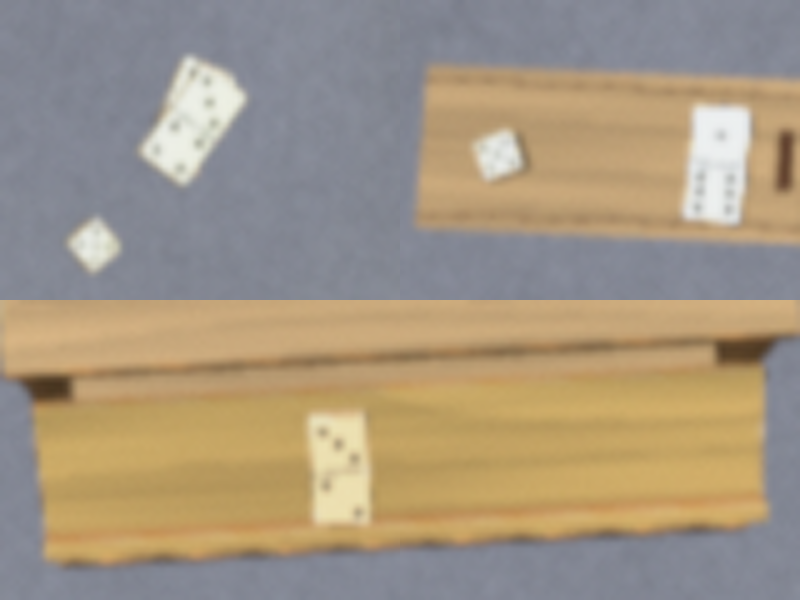

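Call:
step_arm:
  commands: [1, 0.84, -0.8, 0, 0, 0, 0, 1, 0.84, -0.8, 0, 0, 0, 0, 1, 0.84, -0.8, 0, 0, 0, 0, 1, 0.84, -0.8, 0, 0, 0, 0, 1, 0.84, -0.8, 0, 0, 0, 0, 1, 0.84, -0.8, 0, 0, 0, 0, 1, 0.84, -0.8, 0, 0, 0, 0, 1, 0.84, -0.8, 0, 0, 0, 0, 1, 0.84, -0.8, 0, 0, 0, 0, 1, 0, 0, 0, 0, 0, 0]

```text
clock: 1.35
position: [0.4214, -0.2105, 0.2142]
orientation: [-3.075, -0.642, 0.0]
wrist_force: [-0.1, -0.7, 0.5]
grip_width: 0.095
finger_force: 0.0
```

```bash
python3 - <<'E'
from h import *; from rig import r
o=r.get_obs();m=r.camera_model("wrist");im,d=r.read_camera("wrist")
print(o['clock'],o['position'],o['orientation'],o['qpos']);print(m)
cv2.imwrite("pics/w1.png",im);np.savez("pics/w1.npz",im=im,d=d,view=m['view'])
# rack slope plane from top depth
m=r.camera_model("top");f=np.load("pics/top0.npz");d=f['d']
g=np.array([(u,v) for u in range(195,320,2) for v in range(146,168) if not 232<u<254])
P=depthpt(m,g,d[g[:,1],g[:,0]])
A=np.c_[P[:,:2],np.ones(len(P))];w=np.ones(len(P),bool)
for _ in range(5):
    c=np.linalg.lstsq(A[w],P[w,2],rcond=None)[0];e=P[:,2]-A@c;w=abs(e)<2.5*np.std(e[w])
print("plane",c,np.degrees(np.arctan(np.hypot(*c[:2]))),np.degrees(np.arctan2(c[1],c[0])),w.mean(),np.std(e[w]))
for u in (200,250,300):  # front edge profile
    g=np.array([(u,v) for v in range(140,185,1)]);P=depthpt(m,g,d[g[:,1],g[:,0]]);print(u,np.c_[g[:,1],P][::2])
E
```

```text
1.35 [ 0.4214 -0.2105  0.2142] [-3.0748 -0.6416  0.0004] [-0.5775 -0.286   2.0357  0.0002  1.3924  0.5819]
{'fx': 297.3186396354542, 'fy': 297.3186396354542, 'cx': 254.61411207250092, 'cy': 188.2293337824042, 'view': array([[ 0.4006, -0.9162, -0.0014, -0.3613],
       [ 0.8808,  0.3855, -0.2749, -0.2588],
       [ 0.2524,  0.1089,  0.9615, -0.4749],
       [ 0.    ,  0.    ,  0.    ,  1.    ]])}
plane [ 0.5677  0.0405 -0.2891] 29.64491502560597 4.08536166733086 0.951048951048951 0.0020790544290547647
200 [[140.       0.678    0.1322   0.0116]
 [142.       0.6731   0.1322   0.0097]
 [144.       0.6674   0.1319   0.0116]
 [146.       0.6461   0.1239   0.0825]
 [148.       0.6417   0.124    0.08  ]
 [150.       0.6373   0.1242   0.0771]
 [152.       0.6327   0.1243   0.0752]
 [154.       0.6287   0.1246   0.0707]
 [156.       0.6234   0.1244   0.0718]
 [158.       0.6199   0.1251   0.0644]
 [160.       0.615    0.125    0.0638]
 [162.       0.61     0.1249   0.0633]
 [164.       0.6064   0.1256   0.0559]
 [166.       0.6015   0.1256   0.0547]
 [168.       0.5967   0.1255   0.0536]
 [170
[... 1411 characters left out ...]
150.       0.6416  -0.1217   0.074 ]
 [152.       0.6377  -0.1223   0.069 ]
 [154.       0.6325  -0.1222   0.0695]
 [156.       0.6293  -0.1233   0.0606]
 [158.       0.6247  -0.1236   0.058 ]
 [160.       0.6196  -0.1235   0.0581]
 [162.       0.6145  -0.1235   0.0582]
 [164.       0.6112  -0.1246   0.0488]
 [166.       0.605   -0.1239   0.0545]
 [168.       0.5987  -0.123    0.0619]
 [170.       0.5937  -0.123    0.0615]
 [172.       0.5978  -0.1296   0.0067]
 [174.       0.5936  -0.1304   0.    ]
 [176.       0.5878  -0.13     0.0036]
 [178.       0.5837  -0.1309  -0.0041]
 [180.       0.5776  -0.1303   0.0008]
 [182.       0.5722  -0.1301   0.002 ]
 [184.       0.5672  -0.1303   0.0001]]
```

View pics/w1.png

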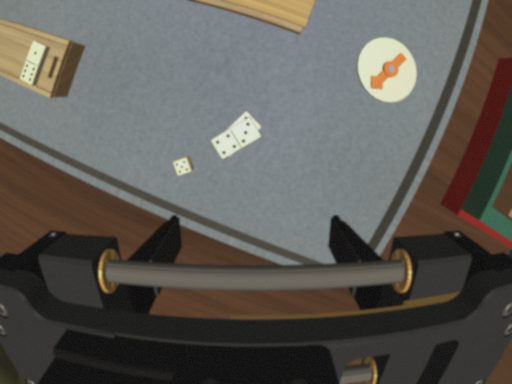

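The wrist view shows the crossed tiles at (236,136), nearly aligned, with the die at (182,166) and the box tile at (34,62). I'll separate the two tiles by height.

```bash
cat >> h.py <<'E'
def tiles(im,d,m,zlo,zhi,amin=100):
    """ivory blobs in wrist picture whose top height is in (zlo,zhi): minAreaRect on plane"""
    hsv=cv2.cvtColor(im,cv2.COLOR_BGR2HSV)
    mk=((hsv[...,1]<75)&(hsv[...,2]>150)).astype(np.uint8)
    mk=cv2.morphologyEx(mk,cv2.MORPH_CLOSE,np.ones((5,5),np.uint8))
    g=np.argwhere(mk)[:,::-1];P=depthpt(m,g,d[g[:,1],g[:,0]],True)
    ok=(P[:,2]>zlo)&(P[:,2]<zhi);m2=np.zeros_like(mk);m2[g[ok,1],g[ok,0]]=1
    m2=cv2.medianBlur(m2,5)
    k,l,s,c=cv2.connectedComponentsWithStats(m2);out=[]
    for i in range(1,k):
        if s[i,4]<amin: continue
        q=np.argwhere(l==i)[:,::-1];z=np.median(depthpt(m,q,d[q[:,1],q[:,0]],True)[:,2])
        W=onplane(m,q,z,True)[:,:2]
        (cx,cy),(w,h),a=cv2.minAreaRect((W*1000).astype(np.float32))
        if w<h: w,h,a=h,w,a+90
        cen=W.mean(0)*1000; C=np.cov((W*1000).T);ev,E=np.linalg.eigh(C);pa=np.degrees(np.arctan2(E[1,1],E[0,1]))
        out.append((c[i],s[i,4],z));print("px",c[i],"n",s[i,4],"z",z,"rect",cx,cy,w,h,(a+90)%180-90,"mean",cen,"pca",(pa+90)%180-90,"size",np.sqrt(12*ev))
    return m2
E
python3 - <<'E'
from h import *; from rig import r
f=np.load("pics/w1.npz");im,d=f['im'],f['d'];m=r.camera_model("wrist");m['view']=f['view']
for a,b in((.018,.03),(.006,.018),(.006,.03),(.05,.07)):
    print(a,b);tiles(im,d,m,a,b,40)
cv2.imwrite("pics/w1c.png",cv2.resize(im[95:185,160:280],(800,600),interpolation=cv2.INTER_CUBIC))
E
```

```text
0.018 0.03
px [235.5776 137.5203] n 1011 z 0.024673863155812714 rect 446.915283203125 -172.93255615234375 56.25886535644531 27.823280334472656 -35.64529800415039 mean [ 447.3423 -173.4051] pca -34.73623656735802 size [27.3895 55.0772]
px [181.5561 165.7713] n 223 z 0.02055537611642122 rect 386.72442626953125 -123.47382354736328 20.247385025024414 20.17893409729004 42.60206985473633 mean [ 386.7798 -123.4372] pca 3.5425685378217224 size [18.9611 20.0358]
0.006 0.018
px [386.3645  68.7772] n 2307 z 0.00661058378834245 rect 615.474853515625 -318.2718811035156 87.34186553955078 85.45660400390625 30.08108901977539 mean [ 615.8747 -317.4204] pca 68.04017862904448 size [76.0804 82.3681]
px [246.0069 119.4028] n 144 z 0.012671514637632553 rect 472.239501953125 -176.63360595703125 33.917381286621094 18.252086639404297 -73.55123519897461 mean [ 472.0448 -176.2349] pca -79.03874572478435 size [16.3248 33.212 ]
0.006 0.03
px [386.3707  68.7804] n 2309 z 0.006611309840936663 rect 615.474609375 -318.2716369628906 87.34172058105469 85.4564437866211 30.08121109008789 mean [ 615.8746 -317.4297] pca 68.0667287245605 size [76.0486 82.3388]
px [236.8394 135.2181] n 1183 z 0.024496033471964718 rect 449.98187255859375 -172.09347534179688 61.29637908935547 34.416446685791016 -32.816349029541016 mean [ 450.5142 -173.7047] pca -27.739218133246993 size [30.222  58.6466]
px [181.6681 165.6724] n 232 z 0.020528063985576384 rect 386.7243347167969 -123.52277374267578 20.438060760498047 20.40521240234375 40.48042297363281 mean [ 386.9509 -123.524 ] pca -11.430686225956265 size [19.6635 19.9922]
0.05 0.07
px [32.2284 62.0052] n 578 z 0.057808806318899536 rect 447.6528015136719 124.88755798339844 56.28829574584961 29.053861618041992 -3.68890380859375 mean [447.951  124.6159] pca -4.892055155350306 size [28.3698 55.5075]
```

View pics/w1c.png

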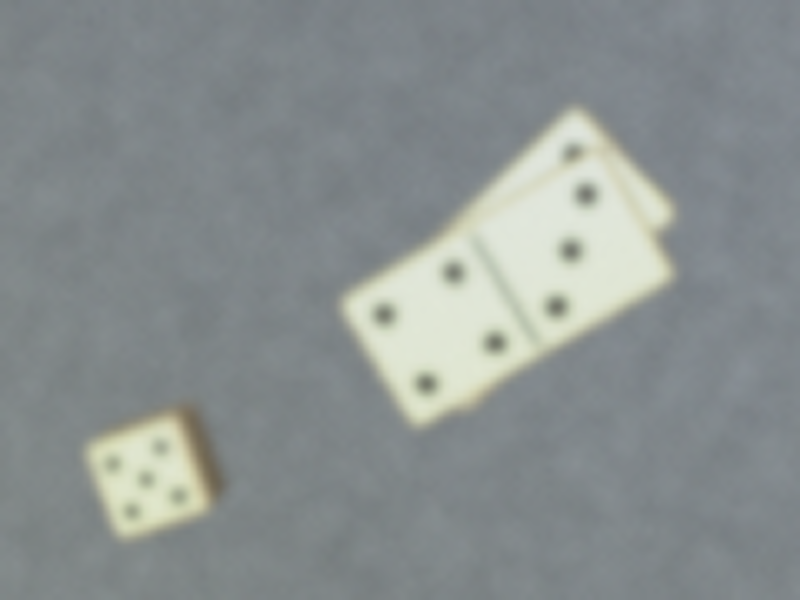

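Call:
step_arm:
  commands: [0.5, 0.96, -0.6, 0, 0, 0, 0, 0.5, 0, 0, 0.6, 0, 0, 0.0272, 0.5, 0, 0, 0.6, 0, 0, 0.0272, 0.5, 0, 0, 0.6, 0, 0, 0.0272, 0.5, 0, 0, 0.6, 0, 0, 0.0272, 0.5, 0, 0, 0.6, 0, 0, 0.0272, 0.5, 0, 0, 0.6, 0, 0, 0.0272, 0.5, 0, 0, 0, 0, 0, 0, 0.5, 0, 0, 0, 0, 0, 0, 0.5, 0, 0, 0, 0, 0, 0]

```text
clock: 2.65
position: [0.4475, -0.1764, 0.0721]
orientation: [2.992, -0.955, 0.004]
wrist_force: [-0.5, 0.3, -0.2]
grip_width: 0.0477
finger_force: 0.0
```

```bash
cat >> h.py <<'E'
def go(o,target,yaw=None,Rt=None):
    """shift in mm (tool axes) and turn (rotvec, share of 2pi) from state o to target"""
    Rc=R.from_rotvec(o['orientation'])
    if yaw is not None:
        c,s=np.cos(np.radians(yaw)),np.sin(np.radians(yaw));Rt=R.from_matrix(np.array([[c,s,0],[s,-c,0],[0,0,-1.]]).T)
    print("clock",o['clock'],"pos",o['position'],"rot",o['orientation'],"w",o['grip_width'],"F",o['wrist_force'],"q",o['qpos'])
    print("shift/40mm",Rc.inv().apply(np.array(target)-o['position'])/.04)
    if Rt is not None: print("turn/2pi",(Rc.inv()*Rt).as_rotvec()/2/np.pi)
E
python3 - <<'E'
from h import *; from rig import r
go(r.get_obs(),[.447,-.173,.014],-35)
E
```

```text
clock 2.65 pos [ 0.4475 -0.1764  0.0721] rot [ 2.9924 -0.9548  0.0037] w 0.04773846592616259 F [-0.5408  0.2945 -0.2416] q [-0.487  -0.1206  2.1475 -0.0001  1.1123  1.7015]
shift/40mm [-0.0628 -0.0609  1.4512]
turn/2pi [-0.     -0.0004 -0.0011]
```

Call:
step_arm:
  commands: [0.5, -0.06, -0.06, 0.4, 0, 0, 0, 0.5, 0, 0, 0.4, 0, 0, 0, 0.5, 0, 0, 0.4, 0, 0, 0, 0.5, 0, 0, 0.25, 0, 0, 0, 0.5, 0, 0, 0, 0, 0, 0, 0.1, 0, 0, 0, 0, 0, 0, 0.1, 0, 0, 0, 0, 0, 0, 0.1, 0, 0, 0, 0, 0, 0, 0.1, 0, 0, 0, 0, 0, 0, 0.1, 0, 0, 0, 0, 0, 0]
  squeeze: 15

```text
clock: 3.9
position: [0.4466, -0.1725, 0.0133]
orientation: [2.992, -0.956, 0.002]
wrist_force: [0.8, -0.5, 3.2]
grip_width: 0.028
finger_force: 15.0
```

Call:
step_arm:
  commands: [0.1, 0, 0, -0.5, 0, 0, 0, 0.1, 0, 0, -0.9, 0, 0, 0, 0.1, 0, 0, -0.9, 0, 0, -0.0264, 0.1, 0, 0, -0.9, 0, 0, -0.0264, 0.1, 0, 0, -0.9, 0, 0, -0.0264, 0.1, 0, 0, -0.6, 0, 0, -0.0264, 0.1, 0.24, -0.91, 0, 0, 0, 0, 0.1, 0.24, -0.91, 0, 0, 0, 0, 0.1, 0.24, -0.91, 0, 0, 0, 0, 0.1, 0, 0, 0, 0, 0, 0]

```text
clock: 5.15
position: [0.4699, -0.0601, 0.2002]
orientation: [-3.14, -0.076, 0.001]
wrist_force: [0.1, -0.1, -0.5]
grip_width: 0.028
finger_force: 15.0
```

```bash
python3 - <<'E'
from h import *; from rig import r
go(r.get_obs(),[.447,-.173,.014],3)
m=r.camera_model("wrist");im,d=r.read_camera("wrist")
cv2.imwrite("pics/w2.png",im);np.savez("pics/w2.npz",im=im,d=d,view=m['view'])
E
```

```text
clock 5.15 pos [ 0.4699 -0.0601  0.2002] rot [-3.1403 -0.0762  0.0012] w 0.02796839513689395 F [ 0.1218 -0.0699 -0.5436] q [-0.2407 -0.2698  2.0466  0.0002  1.3656  1.2815]
shift/40mm [-0.7045  2.7931  4.6539]
turn/2pi [-0.0001  0.0001 -0.0006]
```

View pics/w2.png

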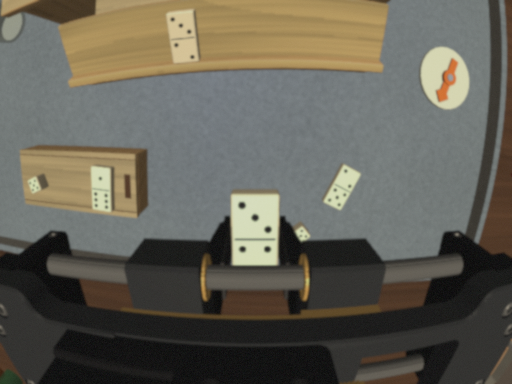

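The held tile is at (255,228). The rack's lower edge runs along row 70–84 and the racked tile is at (183,36). The under tile is at (342,187) and the box tile at (101,188). I'll measure the rack frame from this picture.

```bash
python3 - <<'E'
from h import *; from rig import r
f=np.load("pics/w2.npz");im,d=f['im'],f['d'];m=r.camera_model("wrist");m['view']=f['view']
for a,b in((.006,.018),(.05,.062)): print(a,b);tiles(im,d,m,a,b,100)
hsv=cv2.cvtColor(im,cv2.COLOR_BGR2HSV)
wood=((hsv[...,0]>8)&(hsv[...,0]<30)&(hsv[...,1]>60)&(hsv[...,2]>60))
# front silhouette edge of ledge
e=[]
for u in range(75,380,3):
    v=np.where(wood[40:110,u])[0]
    if len(v): e.append((u,40+v.max()+.5))
e=np.array(e);P=onplane(m,e,.057,True)
w=np.ones(len(P),bool)
for _ in range(6):
    c=np.polyfit(P[w,1],P[w,0],1);q=P[:,0]-np.polyval(c,P[:,1]);w=abs(q)<max(2*np.std(q[w]),.0008)
print("front edge x=a*y+b",c,w.mean(),np.std(q[w]),"yaw",np.degrees(np.arctan(-c[0])))
# slope plane
g=np.array([(u,v) for u in range(70,382,3) for v in range(0,80,2) if wood[v,u]])
P=depthpt(m,g,d[g[:,1],g[:,0]],True)
s=P[:,0]-np.polyval(c,P[:,1])
k=(s>.022)&(s<.062)&(P[:,2]<.1)&(P[:,2]>.04);print("n",k.sum())
A=np.c_[s[k],P[k,1],np.ones(k.sum())];co=np.linalg.lstsq(A,P[k,2],rcond=None)[0];print("z vs s,y",co,"resid",np.std(P[k,2]-A@co),"z at corner s=.0157",co[2]+co[0]*.0157)
# ends of rack near the front edge
row=[(u,v) for u,v in e];Pe=onplane(m,e,.057,True);print("end pts",Pe[0],Pe[-1])
# racked tile
hs=((hsv[...,1]<95)&(hsv[...,2]>165));l=cv2.connectedComponentsWithStats(cv2.morphologyEx(hs.astype(np.uint8),cv2.MORPH_CLOSE,np.ones((5,5))))
i=l[1][36,190];print("racked stat",l[2][i],l[3][i],onplane(m,l[3][i],.0744,True), "bottom edge?")
i=l[1][236,262];print("held stat",l[2][i],l[3][i])
zt=.2002-.000+.010;st=l[2][i]
for z in(.211,.2): print(onplane(m,[(st[0],st[1]),(st[0]+st[2],st[1]),(l[3][i][0],st[1])],z,True))
for v in range(185,200): print(v,im[v,255],d[v,255],end=" ")
E
```

```text
0.006 0.018
px [443.6979  76.4339] n 1731 z 0.006542363460366907 rect 616.29150390625 -318.6710510253906 84.80855560302734 84.69966125488281 14.779326438903809 mean [ 617.3945 -315.9211] pca 70.4226834151658 size [75.5082 82.4949]
px [341.6014 186.6969] n 838 z 0.012640877311829307 rect 451.7164611816406 -173.09426879882812 55.734405517578125 28.583553314208984 -22.977935791015625 mean [ 452.3025 -172.8884] pca -23.184136313712884 size [27.7071 54.8373]
0.05 0.062
px [100.8198 187.864 ] n 860 z 0.057805377340223146 rect 448.08294677734375 125.31686401367188 57.074222564697266 27.839740753173828 -3.8304367065429688 mean [448.8055 124.9587] pca -3.8575026183258387 size [27.8899 55.9044]
front edge x=a*y+b [-0.0718  0.5822] 0.9607843137254902 0.00033646803894210294 yaw 4.106816659673856
n 2098
z vs s,y [0.572  0.0057 0.0432] resid 0.004019096881553008 z at corner s=.0157 0.0521478496076333
end pts [0.5717 0.1573 0.057 ] [ 0.5961 -0.189   0.057 ]
racked stat [ 166    9   33   55 1421] [181.9268  35.7727] [[0.6174 0.0203 0.0744]] bottom edge?
held stat [ 231  194   48   71 3162] [254.6423 228.5174]
[[ 0.4976 -0.0452  0.211 ]
 [ 0.499  -0.0723  0.211 ]
 [ 0.4983 -0.0586  0.211 ]]
[[ 0.4942 -0.0445  0.2   ]
 [ 0.4956 -0.0734  0.2   ]
 [ 0.4949 -0.0587  0.2   ]]
185 [124 123 116] 0.3838585 186 [126 124 118] 0.38246801 187 [124 124 118] 0.3826531 188 [116 119 117] 0.38390243 189 [105 116 119] 0.1776805 190 [ 93 112 121] 0.17579849 191 [ 90 113 124] 0.1720829 192 [ 94 119 131] 0.17075321 193 [113 143 151] 0.16919191 194 [142 179 183] 0.16751944 195 [167 206 205] 0.16742368 196 [181 217 213] 0.16800602 197 [187 219 214] 0.16680889 198 [188 220 214] 0.16851167 199 [189 220 214] 0.16669407
```

```bash
cat >> h.py <<'E'
PSI=np.radians(4.1)
XF=np.array([np.cos(PI6:=np.pi/6)*np.cos(PSI),np.cos(PI6)*np.sin(PSI),.5]);ZF=np.array([-.5*np.cos(PSI),-.5*np.sin(PSI),np.cos(PI6)])
RF=R.from_matrix(np.c_[XF,np.cross(-ZF,XF),-ZF])
def corner(y): return np.array([.598-.0718*y,y,.05])
def rack(o,y,x,z):
    t=corner(y)+XF*x+ZF*z; Rc=R.from_rotvec(o['orientation'])
    print("clock",o['clock'],"pos",o['position'],"face xyz mm",[round(1000*float(v),1) for v in ((o['position']-corner(0))@np.c_[XF,np.cross(ZF,XF),ZF])],"w",o['grip_width'],"F face",(o['wrist_force']@np.c_[XF,np.cross(ZF,XF),ZF]))
    print("turn/2pi",(Rc.inv()*RF).as_rotvec()/2/np.pi,"shift(after turn)/40mm",RF.inv().apply(t-o['position'])/.04)
E
python3 - <<'E'
from h import *; from rig import r
rack(r.get_obs(),-.13,.034,.05)
E
```

```text
clock 5.2 pos [ 0.4698 -0.0612  0.2002] face xyz mm [-39.4, -51.9, 196.2] w 0.028202503482900963 F face [-0.6813 -0.378   0.8908]
turn/2pi [ 0.001   0.0835 -0.0038] shift(after turn)/40mm [1.8366 1.9617 3.6555]
```

Call:
step_arm:
  commands: [0.1, 0, 0, 0, 0.0003, 0.0278, -0.0013, 0.1, 0, 0, 0, 0.0003, 0.0278, -0.0013, 0.1, 0, 0, 0, 0.0003, 0.0278, -0.0013, 0.1, 0.37, 0.39, 0.73, 0, 0, 0, 0.1, 0.37, 0.39, 0.73, 0, 0, 0, 0.1, 0.37, 0.39, 0.73, 0, 0, 0, 0.1, 0.37, 0.39, 0.73, 0, 0, 0, 0.1, 0.37, 0.39, 0.73, 0, 0, 0, 0.1, 0, 0, 0, 0, 0, 0, 0.1, 0, 0, 0, 0, 0, 0]

```text
clock: 6.45
position: [0.6116, -0.1309, 0.1111]
orientation: [-3.017, -0.104, -0.808]
wrist_force: [-0.7, -1.0, -0.0]
grip_width: 0.0283
finger_force: 15.0
```

```bash
python3 - <<'E'
from h import *; from rig import r
rack(r.get_obs(),-.13,.034,.004)
m=r.camera_model("wrist");im,d=r.read_camera("wrist")
cv2.imwrite("pics/w3.png",im);np.savez("pics/w3.npz",im=im,d=d,view=m['view'])
E
```

```text
clock 6.45 pos [ 0.6116 -0.1309  0.1111] face xyz mm [34.1, -131.5, 50.8] w 0.028275606962396435 F face [-0.7058 -0.9765  0.3721]
turn/2pi [ 0.0003  0.0001 -0.0003] shift(after turn)/40mm [-0.0034 -0.0289  1.1703]
```

View pics/w3.png

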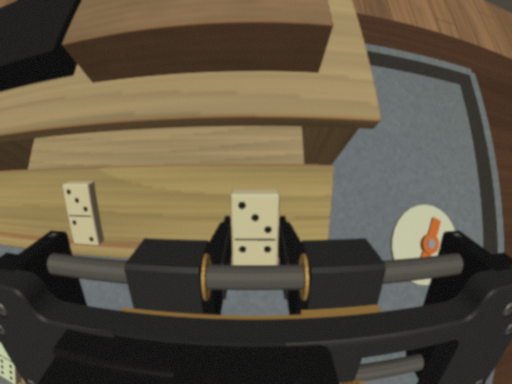

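Call:
step_arm:
  commands: [0.1, 0, 0, 0.3, 0, 0, 0, 0.1, 0, 0, 0.3, 0, 0, 0, 0.1, 0, 0, 0.3, 0, 0, 0, 0.1, 0, 0, 0.2, 0, 0, 0, 0.1, 0, 0, 0.06, 0, 0, 0, 0.1, 0, 0, 0, 0, 0, 0, 0.1, 0, 0, 0.03, 0, 0, 0, 0.1, 0, 0, 0, 0, 0, 0, 0.1, 0, 0, 0, 0, 0, 0, 0.1, 0, 0, 0, 0, 0, 0]

```text
clock: 7.75
position: [0.636, -0.1286, 0.0703]
orientation: [-3.016, -0.105, -0.809]
wrist_force: [-0.2, 0.0, -0.6]
grip_width: 0.028
finger_force: 15.0
```

```bash
python3 - <<'E'
from h import *; from rig import r
rack(r.get_obs(),-.13,.028,.001)
f=np.load("pics/w3.npz");im,d=f['im'],f['d'];m=r.camera_model("wrist");m['view']=f['view']
o,D=ray(m,[(64,184),(94,181),(102,243),(76,245)],True)
c=corner(0);P=o+D*(((c+ZF*.012-o)@ZF)/(D@ZF))[:,None];print((P-c)@np.c_[XF,np.cross(ZF,XF),ZF])
u,v=np.meshgrid(range(150,330,6),range(172,200,3));g=np.c_[u.ravel(),v.ravel()];g=g[(g[:,0]<215)|(g[:,0]>295)]
Q=(depthpt(m,g,d[g[:,1],g[:,0]],True)-c)@np.c_[XF,np.cross(ZF,XF),ZF]
print("slope z",np.median(Q[:,2]),np.polyfit(Q[:,0],Q[:,2],1),np.std(Q[:,2]))
E
```

```text
clock 7.75 pos [ 0.636  -0.1286  0.0703] face xyz mm [35.1, -131.0, 3.2] w 0.027964423505491873 F face [-0.4729  0.0365 -0.4225]
turn/2pi [ 0.0003 -0.0001 -0.0002] shift(after turn)/40mm [-0.1759 -0.0162  0.0556]
[[ 0.0562  0.0304  0.012 ]
 [ 0.0584 -0.0017  0.012 ]
 [ 0.0031  0.0008  0.012 ]
 [-0.001   0.0304  0.012 ]]
slope z 0.0008584575974779263 [ 1.1552 -0.0573] 0.017387172424689977
```

Call:
step_arm:
  commands: [0.1, 0, 0, 0.03, 0, 0, 0, 0.1, 0, 0, 0, 0, 0, 0, 0.1, 0, 0, 0.03, 0, 0, 0, 0.1, 0, 0, 0, 0, 0, 0, 0.1, -0.05, 0, 0, 0, 0, 0, 0.1, -0.04, 0, 0, 0, 0, 0, 0.1, 0, 0, 0, 0, 0, 0, 0.1, 0, 0, 0, 0, 0, 0, 0.1, 0, 0, 0, 0, 0, 0, 0.1, 0, 0, 0, 0, 0, 0]

```text
clock: 9.0
position: [0.6347, -0.1291, 0.0672]
orientation: [-3.016, -0.106, -0.811]
wrist_force: [-1.7, -0.1, 5.4]
grip_width: 0.0281
finger_force: 15.0
```

```bash
python3 - <<'E'
from h import *; from rig import r
rack(r.get_obs(),-.13,.028,.001)
E
```

```text
clock 9.0 pos [ 0.6347 -0.1291  0.0672] face xyz mm [32.3, -131.4, 1.2] w 0.028134914979781732 F face [1.22   0.0202 5.584 ]
turn/2pi [ 0.0004 -0.0003 -0.0002] shift(after turn)/40mm [-0.1083 -0.0254  0.0045]
```

Call:
step_arm:
  commands: [0.1, -0.03, 0, 0, 0, 0, 0, 0.1, -0.03, 0, 0, 0, 0, 0, 0.1, -0.03, 0, 0, 0, 0, 0, 0.1, 0, 0, 0, 0, 0, 0, 0.1, 0, 0, 0, 0, 0, 0, 0.1, 0, 0, 0, 0, 0, 0, 0.1, 0, 0, 0, 0, 0, 0, 0.1, 0, 0, 0, 0, 0, 0, 0.1, 0, 0, 0, 0, 0, 0, 0.1, 0, 0, 0, 0, 0, 0]

```text
clock: 10.25
position: [0.6317, -0.1292, 0.0653]
orientation: [-3.016, -0.105, -0.812]
wrist_force: [-0.5, 0.7, 6.1]
grip_width: 0.0281
finger_force: 15.0
```

```bash
python3 - <<'E'
from h import *; from rig import r
rack(r.get_obs(),-.13,.028,.001)
E
```

```text
clock 10.25 pos [ 0.6317 -0.1292  0.0653] face xyz mm [28.7, -131.3, 1.1] w 0.02807770422680487 F face [2.6934 0.7228 5.472 ]
turn/2pi [ 0.0004 -0.0003 -0.0002] shift(after turn)/40mm [-0.0182 -0.0247  0.0034]
```

Call:
step_arm:
  commands: [0.1, -0.03, 0, 0, 0, 0, 0, 0.1, -0.02, 0, 0, 0, 0, 0, 0.1, 0, 0, 0, 0, 0, 0, 0.1, 0, 0, 0, 0, 0, 0, 0.1, 0, 0, 0, 0, 0, 0, 0.1, 0, 0, 0, 0, 0, 0, 0.1, 0, 0, 0, 0, 0, 0, 0.1, 0, 0, 0, 0, 0, 0, 0.1, 0, 0, 0, 0, 0, 0, 0.1, 0, 0, 0, 0, 0, 0]

```text
clock: 11.5
position: [0.6306, -0.1293, 0.0648]
orientation: [-3.016, -0.105, -0.814]
wrist_force: [5.2, 1.3, 3.1]
grip_width: 0.028
finger_force: 15.0
```

```bash
python3 - <<'E'
from h import *; from rig import r
rack(r.get_obs(),-.13,.028,.001)
E
```

```text
clock 11.5 pos [ 0.6306 -0.1293  0.0648] face xyz mm [27.6, -131.3, 1.2] w 0.027998008192069993 F face [6.1736 0.9704 0.0289]
turn/2pi [ 0.0004 -0.0005 -0.0002] shift(after turn)/40mm [ 0.0112 -0.0247  0.0045]
```

Call:
step_arm:
  commands: [0.1, 0, 0, 0.03, 0, 0, 0, 0.1, 0, 0, 0, 0, 0, 0, 0.5, 0, 0, 0, 0, 0, 0, 0.5, 0, 0, 0, 0, 0, 0, 0.5, 0, 0, 0, 0, 0, 0, 0.5, 0, 0, -0.3, 0, 0, 0, 0.5, 0, 0, -0.7, 0, 0, 0, 0.5, 0, 0, -1, 0, 0, 0, 0.5, 0, 0, -1, 0, 0, 0, 0.5, 0, 0, 0, 0, 0, 0]

```text
clock: 12.75
position: [0.5698, -0.1334, 0.169]
orientation: [-3.017, -0.106, -0.814]
wrist_force: [1.0, 0.4, -1.2]
grip_width: 0.0478
finger_force: 0.0
```

```bash
cat >> h.py <<'E'
def racked(m,im):
    """ivory blobs on the slope seen by the wrist: rect on plane face z=12 (face mm)"""
    hsv=cv2.cvtColor(im,cv2.COLOR_BGR2HSV)
    mk=cv2.morphologyEx(((hsv[...,1]<85)&(hsv[...,2]>165)).astype(np.uint8),cv2.MORPH_CLOSE,np.ones((5,5)))
    k,l,s,c=cv2.connectedComponentsWithStats(mk);F=np.c_[XF,np.cross(ZF,XF),ZF];C=corner(0)
    for i in range(1,k):
        if s[i,4]<300: continue
        o,D=ray(m,np.argwhere(l==i)[:,::-1],True);P=((o+D*(((C+ZF*.012-o)@ZF)/(D@ZF))[:,None])-C)@F*1000
        if abs(P[:,0].mean()-28)<25: print("racked: px",c[i],"mean",P.mean(0)[:2],cv2.minAreaRect(P[:,:2].astype(np.float32)))
E
python3 - <<'E'
from h import *; from rig import r
o=r.get_obs();m=r.camera_model("wrist");im,d=r.read_camera("wrist")
rack(o,-.13,.028,.08);racked(m,im);cv2.imwrite("pics/w4.png",im)
# next: back to vertical at yaw -23 above under tile: turn, then shift
go(o,[.452,-.173,.06],-23)
E
```

```text
clock 12.75 pos [ 0.5698 -0.1334  0.169 ] face xyz mm [26.9, -131.0, 121.8] w 0.0477996074090336 F face [ 0.2841  0.3398 -1.5384]
turn/2pi [ 0.0006 -0.0006 -0.    ] shift(after turn)/40mm [ 0.0279 -0.0177  1.0459]
racked: px [254.4193 183.3344] mean [  29.7121 -130.8547] ((29.092329025268555, -130.65875244140625), (56.04335021972656, 27.097749710083008), 0.5801236033439636)
racked: px [113.0777 183.7323] mean [29.7896 18.6737] ((29.161640167236328, 18.970195770263672), (27.01419448852539, 57.06865692138672), 89.98957824707031)
clock 12.75 pos [ 0.5698 -0.1334  0.169 ] rot [-3.0165 -0.1062 -0.8142] w 0.0477996074090336 F [ 0.9883  0.4116 -1.1903] q [-0.4459 -0.2769  2.1744  0.348   0.805   0.8679]
shift/40mm [-3.971   0.7748  0.8428]
turn/2pi [-0.0193 -0.0824  0.0733]
```

View pics/w4.png

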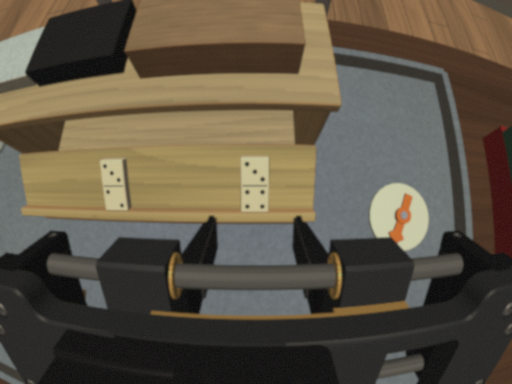

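Call:
step_arm:
  commands: [0.5, -0.87, 0.19, 0, 0, 0, 0, 0.5, -0.87, 0.19, 0, 0, 0, 0, 0.5, -0.87, 0.19, 0, 0, 0, 0, 0.5, -0.87, 0.19, 0, 0, 0, 0, 0.5, 0, 0, 0, -0.0048, -0.0206, 0.0183, 0.5, 0, 0, 0, -0.0048, -0.0206, 0.0183, 0.5, 0, 0, 0, -0.0048, -0.0206, 0.0183, 0.5, 0, 0, 0, -0.0048, -0.0206, 0.0183, 0.5, 0, 0, 0, 0, 0, 0, 0.5, 0, 0, 0, 0, 0, 0]

```text
clock: 14.05
position: [0.4504, -0.1706, 0.0944]
orientation: [-3.078, 0.597, -0.014]
wrist_force: [-0.3, 0.6, -0.6]
grip_width: 0.0474
finger_force: 0.0
```

```bash
python3 - <<'E'
from h import *; from rig import r
o=r.get_obs();m=r.camera_model("wrist");im,d=r.read_camera("wrist")
tiles(im,d,m,.006,.018,300);go(o,[.452,-.173,.002],-23)
m=r.camera_model("top");im,d=r.read_camera("top")
E
```

```text
px [344.9657   5.7255] n 612 z 0.006664103433449392 rect 580.970947265625 -309.1422119140625 62.48439407348633 14.7474365234375 75.35282897949219 mean [ 581.8683 -309.9395] pca 74.95396403939012 size [13.5376 55.186 ]
px [257.9657 191.1435] n 1895 z 0.012782253344166383 rect 451.5331726074219 -173.4916534423828 56.4170036315918 27.84634017944336 -23.68305206298828 mean [ 452.3163 -173.7086] pca -22.850186887003275 size [27.6406 56.1595]
clock 14.05 pos [ 0.4504 -0.1706  0.0944] rot [-3.0784  0.5972 -0.0139] w 0.047396102886276936 F [-0.2688  0.5673 -0.6271] q [-0.4785 -0.1526  2.1343  0.0088  1.153   1.472 ]
shift/40mm [0.0419 0.0581 2.3103]
turn/2pi [-0.0012 -0.0012  0.0029]
```

Call:
step_arm:
  commands: [0.5, 0.04, 0.06, 0.6, -0.0012, -0.0012, 0.0029, 0.5, 0, 0, 0.6, 0, 0, 0, 0.5, 0, 0, 0.6, 0, 0, 0, 0.5, 0, 0, 0.4, 0, 0, 0, 0.5, 0, 0, 0.07, 0, 0, 0, 0.5, 0, 0, 0, 0, 0, 0, 0.1, 0, 0, 0, 0, 0, 0, 0.1, 0, 0, 0, 0, 0, 0, 0.1, 0, 0, 0, 0, 0, 0, 0.1, 0, 0, 0, 0, 0, 0]

```text
clock: 15.4
position: [0.4532, -0.1746, 0.0062]
orientation: [3.076, -0.629, 0.006]
wrist_force: [-0.0, 0.3, 3.5]
grip_width: 0.0277
finger_force: 15.0
```

```bash
python3 - <<'E'
from h import *; from rig import r
o=r.get_obs();go(o,[.47,-.1,.2]);Rc=R.from_rotvec(o['orientation']);o=dict(o);o['position']=o['position']+np.array([0,0,.17]);rack(o,-.065,.034,.03)
E
```

```text
clock 15.4 pos [ 0.4532 -0.1746  0.0062] rot [ 3.0763 -0.6289  0.0056] w 0.027707683080162457 F [-0.0384  0.2593  3.4733] q [-0.4778 -0.0079  2.1704 -0.0008  0.9752  1.4967]
shift/40mm [-0.3281 -1.8746 -4.847 ]
clock 15.4 pos [ 0.4532 -0.1746  0.1762] face xyz mm [-72.7, -163.8, 187.8] w 0.027707683080162457 F face [1.7195 0.2614 3.0178]
turn/2pi [ 0.0201  0.0812 -0.0737] shift(after turn)/40mm [ 2.6683 -2.4653  3.9441]
```

Call:
step_arm:
  commands: [0.1, 0, 0, -0.65, 0, 0, 0, 0.1, 0, 0, -0.9, 0, 0, 0, 0.1, 0, 0, -0.9, 0, 0, 0, 0.1, 0, 0, -0.9, 0, 0, 0, 0.1, 0, 0, -0.9, 0, 0, 0, 0.1, 0, 0, 0, 0.005, 0.0203, -0.0184, 0.1, 0, 0, 0, 0.005, 0.0203, -0.0184, 0.1, 0, 0, 0, 0.005, 0.0203, -0.0184, 0.1, 0, 0, 0, 0.005, 0.0203, -0.0184, 0.1, 0, 0, 0, 0, 0, 0]

```text
clock: 16.65
position: [0.4505, -0.1741, 0.1737]
orientation: [-3.016, -0.099, -0.802]
wrist_force: [0.2, -0.6, -0.7]
grip_width: 0.0278
finger_force: 15.0
```

```bash
python3 - <<'E'
from h import *; from rig import r
rack(r.get_obs(),-.06,.033,.03)
E
```

```text
clock 16.65 pos [ 0.4505 -0.1741  0.1737] face xyz mm [-76.3, -163.1, 186.9] w 0.027769165952643404 F face [-0.2211 -0.621  -0.6972]
turn/2pi [ 0.0001  0.0006 -0.001 ] shift(after turn)/40mm [ 2.7331 -2.5737  3.9237]
```

Call:
step_arm:
  commands: [0.1, 0.455, -0.43, 0.654, 0, 0.0006, -0.001, 0.1, 0.455, -0.43, 0.654, 0, 0, 0, 0.1, 0.455, -0.43, 0.654, 0, 0, 0, 0.1, 0.455, -0.43, 0.654, 0, 0, 0, 0.1, 0.455, -0.43, 0.654, 0, 0, 0, 0.1, 0.455, -0.43, 0.654, 0, 0, 0, 0.1, 0, 0, 0, 0, 0, 0, 0.1, 0, 0, 0, 0, 0, 0, 0.1, 0, 0, 0.4, 0, 0, 0, 0.1, 0, 0, 0, 0, 0, 0]

```text
clock: 17.9
position: [0.6249, -0.0581, 0.0802]
orientation: [-3.015, -0.114, -0.811]
wrist_force: [-0.4, -0.4, 0.1]
grip_width: 0.0274
finger_force: 15.0
```

```bash
python3 - <<'E'
from h import *; from rig import r
o=r.get_obs();rack(o,-.06,.033,.006)
m=r.camera_model("wrist");im,d=r.read_camera("wrist");cv2.imwrite("pics/w5.png",im);racked(m,im)
E
```

```text
clock 17.9 pos [ 0.6249 -0.0581  0.0802] face xyz mm [34.7, -59.9, 14.9] w 0.02737481299039874 F face [-0.306  -0.3905  0.301 ]
turn/2pi [ 0.0001 -0.0002  0.0006] shift(after turn)/40mm [-0.043   0.0067  0.2218]
racked: px [254.4093 227.5512] mean [ 36.6164 -59.4702] ((35.058868408203125, -59.51629638671875), (49.82331848144531, 27.91929054260254), 0.2555876076221466)
racked: px [135.8026 219.4305] mean [40.7924 19.6895] ((34.561378479003906, 18.759248733520508), (47.22631072998047, 26.832963943481445), 0.18853086233139038)
racked: px [363.5825 217.4816] mean [  43.1633 -131.3437] ((38.78117370605469, -131.1937713623047), (26.837305068969727, 38.71030044555664), 89.82817077636719)
racked: px [490.3045 232.9348] mean [  24.9252 -256.4377] ((20.349170684814453, -265.3110046386719), (76.49546813964844, 26.24201202392578), 62.45398712158203)
```

Call:
step_arm:
  commands: [0.1, 0, 0, 0.15, 0, 0, 0, 0.1, 0, 0, 0.06, 0, 0, 0, 0.1, 0, 0, 0.03, 0, 0, 0, 0.1, 0, 0, 0.03, 0, 0, 0, 0.1, 0, 0, 0, 0, 0, 0, 0.1, 0, 0, 0, 0, 0, 0, 0.1, 0, 0, 0, 0, 0, 0, 0.1, 0, 0, 0, 0, 0, 0, 0.1, 0, 0, 0, 0, 0, 0, 0.1, 0, 0, 0, 0, 0, 0]

```text
clock: 19.2
position: [0.6308, -0.0576, 0.0724]
orientation: [-3.015, -0.116, -0.813]
wrist_force: [-8.9, -1.2, 8.2]
grip_width: 0.0278
finger_force: 15.0
```

```bash
python3 - <<'E'
from h import *; from rig import r
o=r.get_obs();rack(o,-.06,.033,.006)
E
```

```text
clock 19.2 pos [ 0.6308 -0.0576  0.0724] face xyz mm [35.9, -59.8, 5.1] w 0.02779713075164977 F face [-3.6509 -0.5246 11.5367]
turn/2pi [ 0.     -0.0005  0.0009] shift(after turn)/40mm [-0.0726  0.0099 -0.0226]
```

Call:
step_arm:
  commands: [0.1, 0, 0, -0.03, 0, 0, 0, 0.1, -0.05, 0, 0, 0, 0, 0, 0.1, -0.05, 0, 0, 0, 0, 0, 0.1, -0.04, 0, 0, 0, 0, 0, 0.1, -0.03, 0, 0, 0, 0, 0, 0.1, -0.03, 0, 0, 0, 0, 0, 0.1, 0, 0, 0, 0, 0, 0, 0.1, 0, 0, 0, 0, 0, 0, 0.1, 0, 0, 0, 0, 0, 0, 0.1, 0, 0, 0, 0, 0, 0]

```text
clock: 20.45
position: [0.6257, -0.0583, 0.0708]
orientation: [-3.014, -0.115, -0.822]
wrist_force: [7.4, 1.0, 1.2]
grip_width: 0.0277
finger_force: 15.0
```

```bash
python3 - <<'E'
from h import *; from rig import r
o=r.get_obs();rack(o,-.06,.028,.006)
E
```

```text
clock 20.45 pos [ 0.6257 -0.0583  0.0708] face xyz mm [30.7, -60.1, 6.2] w 0.027701746318800263 F face [ 7.0347  0.5064 -2.649 ]
turn/2pi [ 0.0003 -0.0014  0.0008] shift(after turn)/40mm [-0.0685  0.001   0.0058]
```

Call:
step_arm:
  commands: [0.1, 0, 0, 0.04, 0, 0, 0, 0.1, 0, 0, 0.02, 0, 0, 0, 0.1, 0, 0, 0, 0, 0, 0, 0.1, 0, 0, 0, 0, 0, 0, 0.5, 0, 0, 0, 0, 0, 0, 0.5, 0, 0, 0, 0, 0, 0, 0.5, 0, 0, 0, 0, 0, 0, 0.5, 0, 0, -0.3, 0, 0, 0, 0.5, 0, 0, -0.7, 0, 0, 0, 0.5, 0, 0, -0.8, 0, 0, 0]

```text
clock: 21.7
position: [0.5875, -0.0603, 0.1289]
orientation: [-3.015, -0.116, -0.811]
wrist_force: [-0.2, -0.2, 1.0]
grip_width: 0.0479
finger_force: 0.0
```

```bash
python3 - <<'E'
from h import *; from rig import r
o=r.get_obs();m=r.camera_model("wrist");im,d=r.read_camera("wrist");cv2.imwrite("pics/w6.png",im)
rack(o,-.06,.033,.1);racked(m,im)
E
```

```text
clock 21.7 pos [ 0.5875 -0.0603  0.1289] face xyz mm [26.6, -59.4, 75.8] w 0.0478604358397451 F face [ 0.275  -0.1538  0.9528]
turn/2pi [-0.     -0.0003  0.0008] shift(after turn)/40mm [ 0.1593  0.0179 -0.6059]
racked: px [163.    196.083] mean [29.8551 19.3129] ((28.875301361083984, 19.51849365234375), (56.951297760009766, 26.951007843017578), 0.15272141993045807)
racked: px [255.3833 197.1542] mean [ 29.5989 -59.7441] ((28.723291397094727, -59.81031799316406), (27.35501480102539, 56.9459342956543), 89.52098083496094)
racked: px [339.6043 197.2002] mean [  29.7816 -131.5568] ((28.897245407104492, -131.74169921875), (27.046316146850586, 56.98477554321289), 89.85017395019531)
racked: px [461.5604 217.02  ] mean [   7.8312 -271.8687] ((4.171560287475586, -280.210693359375), (86.2015609741211, 51.44782257080078), 79.77552795410156)
```

Call:
step_arm:
  commands: [0.5, -0.448, -0.811, -0.265, 0, 0, 0, 0.5, -0.448, -0.811, -0.265, 0, 0, 0, 0.5, -0.448, -0.811, -0.265, 0, 0, 0, 0.5, -0.448, -0.811, -0.265, 0, 0, 0, 0.5, -0.448, -0.811, -0.265, 0, 0, 0, 0.5, -0.448, -0.811, -0.265, 0, 0, 0, 0.5, 0, 0, 0, -0.0014, -0.0208, 0.0053, 0.5, 0, 0, 0, -0.0014, -0.0208, 0.0053, 0.5, 0, 0, 0, -0.0014, -0.0208, 0.0053, 0.5, 0, 0, 0, -0.0014, -0.0208, 0.0053]

```text
clock: 23.0
position: [0.4495, 0.1244, 0.1296]
orientation: [3.138, -0.096, 0.001]
wrist_force: [-0.3, -1.1, 1.1]
grip_width: 0.0475
finger_force: 0.0
```

```bash
python3 - <<'E'
from h import *; from rig import r
r.read_camera("top");o=r.get_obs();m=r.camera_model("wrist");im,d=r.read_camera("wrist")
tiles(im,d,m,.05,.063,300);go(o,[.4485,.125,.047],-3.9)
E
```

```text
px [252.6918 199.5332] n 1986 z 0.057761432087135356 rect 448.5177307128906 125.84382629394531 55.602535247802734 27.549776077270508 -4.561027526855469 mean [449.2614 126.0304] pca -4.112973109850827 size [27.8276 55.4415]
clock 23.05 pos [0.4515 0.1242 0.1296] rot [ 3.138  -0.0983 -0.0021] w 0.047635436507882836 F [ 0.1881 -1.2875  1.6263] q [ 0.1548 -0.2201  2.1283 -0.0019  1.2351  1.7888]
shift/40mm [-0.0731 -0.0204  2.064 ]
turn/2pi [0.0003 0.0002 0.0009]
```

Call:
step_arm:
  commands: [0.5, -0.05, -0.03, 0.6, 0, 0, 0.0009, 0.5, 0, 0, 0.6, 0, 0, 0, 0.5, 0, 0, 0.5, 0, 0, 0, 0.5, 0, 0, 0.33, 0, 0, 0, 0.5, 0, 0, 0, 0, 0, 0, 0.5, 0, 0, 0, 0, 0, 0, 0.1, 0, 0, 0, 0, 0, 0, 0.1, 0, 0, 0, 0, 0, 0, 0.1, 0, 0, 0, 0, 0, 0, 0.1, 0, 0, 0, 0, 0, 0]

```text
clock: 24.35
position: [0.4477, 0.1254, 0.0481]
orientation: [3.138, -0.103, 0.006]
wrist_force: [-1.0, -0.3, 1.9]
grip_width: 0.028
finger_force: 15.0
```

```bash
python3 - <<'E'
from h import *; from rig import r
o=r.get_obs();go(o,[.47,-.1,.2]);o=dict(o);o['position']=o['position']+np.array([0,0,.12]);rack(o,.10,.033,.03)
E
```

```text
clock 24.35 pos [0.4477 0.1254 0.0481] rot [ 3.138  -0.1033  0.0059] w 0.027982160586513236 F [-1.0276 -0.2681  1.8673] q [ 0.1591 -0.1247  2.1969 -0.0029  1.0662  1.7971]
shift/40mm [ 0.9402  5.5921 -3.7845]
clock 24.35 pos [0.4477 0.1254 0.1681] face xyz mm [-63.0, 135.8, 172.7] w 0.027982160586513236 F face [ 0.0294 -0.1939  2.1393]
turn/2pi [ 0.006   0.0826 -0.0213] shift(after turn)/40mm [2.3994 0.8883 3.5678]
```

Call:
step_arm:
  commands: [0.1, 0, 0, -0.6, 0, 0, 0, 0.1, 0, 0, -0.8, 0, 0, 0, 0.1, 0, 0, -0.8, 0, 0, 0, 0.1, 0, 0, -0.8, 0, 0, 0, 0.1, 0, 0, 0, 0.0015, 0.0207, -0.0053, 0.1, 0, 0, 0, 0.0015, 0.0207, -0.0053, 0.1, 0, 0, 0, 0.0015, 0.0207, -0.0053, 0.1, 0, 0, 0, 0.0015, 0.0207, -0.0053, 0.1, 0.4, 0.148, 0.595, 0, 0, 0, 0.1, 0, 0, 0, 0, 0, 0]

```text
clock: 25.6
position: [0.4725, 0.121, 0.1539]
orientation: [-3.016, -0.106, -0.805]
wrist_force: [0.1, 0.6, -0.9]
grip_width: 0.0277
finger_force: 15.0
```

```bash
python3 - <<'E'
from h import *; from rig import r
o=r.get_obs();rack(o,.10,.033,.015)
E
```

```text
clock 25.6 pos [0.4725 0.121  0.1539] face xyz mm [-48.9, 129.7, 148.2] w 0.027691748836213 F face [-0.3363  0.6325 -0.9007]
turn/2pi [ 0.0002  0.0003 -0.0002] shift(after turn)/40mm [2.048  0.7363 3.3306]
```

Five rows of (0.41, 0.147, 0.666), then settle.

Call:
step_arm:
  commands: [0.1, 0.41, 0.147, 0.666, 0, 0, 0, 0.1, 0.41, 0.147, 0.666, 0, 0, 0, 0.1, 0.41, 0.147, 0.666, 0, 0, 0, 0.1, 0.41, 0.147, 0.666, 0, 0, 0, 0.1, 0.41, 0.147, 0.666, 0, 0, 0, 0.1, 0, 0, 0, 0, 0, 0, 0.1, 0, 0, 0, 0, 0, 0, 0.1, 0, 0, 0.2, 0, 0, 0, 0.1, 0, 0, 0, 0, 0, 0, 0.1, 0, 0, 0, 0, 0, 0]

```text
clock: 26.85
position: [0.6164, 0.1023, 0.0741]
orientation: [-3.015, -0.108, -0.809]
wrist_force: [-0.7, 0.4, -0.0]
grip_width: 0.0276
finger_force: 15.0
```

```bash
python3 - <<'E'
from h import *; from rig import r
o=r.get_obs();rack(o,.10,.033,.0025)
E
```

```text
clock 26.85 pos [0.6164 0.1023 0.0741] face xyz mm [34.3, 100.8, 8.1] w 0.027621939018727046 F face [-0.5642  0.4905  0.3071]
turn/2pi [ 0.0001 -0.0001 -0.    ] shift(after turn)/40mm [-0.0325  0.0127  0.1393]
```

Call:
step_arm:
  commands: [0.1, 0, 0, 0.07, 0, 0, 0, 0.1, 0, 0, 0.04, 0, 0, 0, 0.1, 0, 0, 0.03, 0, 0, 0, 0.1, 0, 0, 0, 0, 0, 0, 0.1, 0, 0, 0, 0, 0, 0, 0.1, 0, 0, 0, 0, 0, 0, 0.1, 0, 0, 0, 0, 0, 0, 0.1, 0, 0, 0, 0, 0, 0, 0.1, 0, 0, 0, 0, 0, 0, 0.1, 0, 0, 0, 0, 0, 0]

```text
clock: 28.1
position: [0.6192, 0.1024, 0.0695]
orientation: [-3.015, -0.107, -0.808]
wrist_force: [-7.3, -1.0, 6.6]
grip_width: 0.0278
finger_force: 15.0
```

```bash
python3 - <<'E'
from h import *; from rig import r
o=r.get_obs();rack(o,.10,.028,.0025)
E
```

```text
clock 28.1 pos [0.6192 0.1024 0.0695] face xyz mm [34.4, 100.6, 2.7] w 0.027781253284509352 F face [-3.1034 -0.4532  9.3938]
turn/2pi [ 0.0001  0.     -0.0001] shift(after turn)/40mm [-0.1606  0.0095  0.0041]
```

Call:
step_arm:
  commands: [0.1, 0, 0, -0.02, 0, 0, 0, 0.1, -0.05, 0, 0, 0, 0, 0, 0.1, -0.05, 0, 0, 0, 0, 0, 0.1, -0.04, 0, 0, 0, 0, 0, 0.1, -0.03, 0, 0, 0, 0, 0, 0.1, -0.03, 0, 0, 0, 0, 0, 0.1, 0, 0, 0, 0, 0, 0, 0.1, 0, 0, 0, 0, 0, 0, 0.1, 0, 0, 0, 0, 0, 0, 0.1, 0, 0, 0, 0, 0, 0]

```text
clock: 29.35
position: [0.6137, 0.102, 0.0673]
orientation: [-3.013, -0.107, -0.815]
wrist_force: [4.8, 0.4, 0.1]
grip_width: 0.0277
finger_force: 15.0
```

```bash
python3 - <<'E'
from h import *; from rig import r
o=r.get_obs();rack(o,.10,.028,.0025)
E
```

```text
clock 29.35 pos [0.6137 0.102  0.0673] face xyz mm [28.5, 100.6, 3.5] w 0.02774970011678484 F face [ 4.2278  0.0686 -2.3348]
turn/2pi [ 0.0001 -0.0007 -0.0001] shift(after turn)/40mm [-0.0132  0.0084  0.0259]
```

Ledge contact at 4 N. I'll press lightly, release and retreat.

Call:
step_arm:
  commands: [0.1, 0, 0, 0.04, 0, 0, 0, 0.1, -0.01, 0, 0.02, 0, 0, 0, 0.1, 0, 0, 0, 0, 0, 0, 0.1, 0, 0, 0, 0, 0, 0, 0.5, 0, 0, 0, 0, 0, 0, 0.5, 0, 0, 0, 0, 0, 0, 0.5, 0, 0, 0, 0, 0, 0, 0.5, 0, 0, -0.3, 0, 0, 0, 0.5, 0, 0, -0.7, 0, 0, 0, 0.5, 0, 0, -0.8, 0, 0, 0]

```text
clock: 30.6
position: [0.5758, 0.0993, 0.1259]
orientation: [-3.016, -0.107, -0.806]
wrist_force: [-0.1, -0.9, 0.6]
grip_width: 0.0473
finger_force: 0.0
```

Call:
step_arm:
  commands: [0.5, 0, 0, -0.9, 0, 0, 0, 0.5, 0, 0.9, 0, 0, 0, 0, 0.5, 0, 0.9, 0, 0, 0, 0, 0.5, 0, 0, 0, 0, 0, 0, 0.5, 0, 0, 0, 0, 0, 0, 0.5, 0, 0, 0, 0, 0, 0, 0.5, 0, 0, 0, 0, 0, 0, 0.5, 0, 0, 0, 0, 0, 0, 0.5, 0, 0, 0, 0, 0, 0, 0.5, 0, 0, 0, 0, 0, 0]

```text
clock: 31.85
position: [0.5641, 0.0264, 0.157]
orientation: [-3.015, -0.107, -0.809]
wrist_force: [-0.3, -0.0, -0.8]
grip_width: 0.0478
finger_force: 0.0
```

```bash
python3 - <<'E'
from h import *; from rig import r
o=r.get_obs();m=r.camera_model("wrist");im,d=r.read_camera("wrist");cv2.imwrite("pics/w7.png",im)
rack(o,-.06,.033,.1);racked(m,im);F=np.c_[XF,np.cross(ZF,XF),ZF];c=corner(0)
for y in (.1005,.019,-.0598,-.1315):   # tile face height over slope, low/mid/high
    for x in(8,28,48):
        p=c+F@np.array([x/1000,y,.012]);q=m['view'][:3,:3]@p+m['view'][:3,3];q=np.array([q[0],-q[1],-q[2]]);t=np.arctan2(np.hypot(q[0],q[1]),q[2]);n=q[:2]/np.hypot(*q[:2])*t*m['fx']+[m['cx'],m['cy']]
        u,v=n.astype(int);g=np.array([(a,b) for a in range(u-3,u+4) for b in range(v-2,v+3)]);print(round(1000*float(np.median((depthpt(m,g,d[g[:,1],g[:,0]],True)-c)@ZF)),1),end=" ")
    print()
E
```

```text
clock 31.85 pos [0.5641 0.0264 0.157 ] face xyz mm [25.8, 28.7, 108.6] w 0.04784432755257627 F face [-0.6458 -0.0257 -0.5437]
turn/2pi [ 0.0001 -0.0001 -0.    ] shift(after turn)/40mm [0.1792 2.2222 0.2146]
racked: px [179.1031 184.7839] mean [ 30.5175 101.0925] ((29.473299026489258, 101.35519409179688), (56.63846969604492, 26.961471557617188), 0.016486328095197678)
racked: px [265.621  184.9135] mean [30.3363 18.778 ] ((29.722118377685547, 18.744836807250977), (56.330631256103516, 27.42552947998047), 0.07676924765110016)
racked: px [346.7608 184.9205] mean [ 30.4714 -59.7866] ((29.839597702026367, -59.98138427734375), (56.44139099121094, 27.100845336914062), 0.1539589762687683)
racked: px [409.9664 185.4052] mean [  30.2233 -130.7111] ((29.626428604125977, -131.1033477783203), (56.93971252441406, 27.44775390625), 0.11335788667201996)
12.5 12.7 12.7 
12.3 13.0 12.9 
12.4 12.7 12.7 
12.6 12.5 12.4
```

View pics/w7.png

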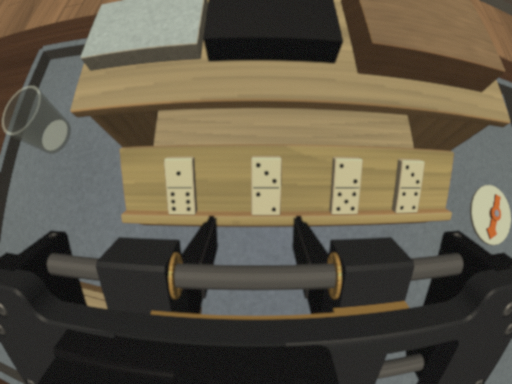

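All four dominoes, at (180,185), (266,185), (347,185) and (410,185), stand in line, flat and on the ledge. The tumbler and spinner are untouched, so I'm handing in.

```bash
python3 -c "
from rig import r
print(r.hand_in())"
```

```text
the job is handed in; nothing more can be done
None
```

All three loose dominoes are racked beside the original, each on the ledge and flat against the slope, and the job was handed in at about 32 s.

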